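# Shut down the spindle sander, its extractor and the bench supply

### The job

Sanding is finished: shut the bench down by pressing its three switches in this order. First press the sander's stop button (the large round one on its front ledge) fully home so that it latches; only then, so that the extractor has drawn off the last dust, press the big stop key on the extractor's loose cordless remote box fully home; and last cut the supply by pressing the raised end of the isolator's wide rocker right over. Leave the small start buttons alone, and do not pick up or shift the remote box or anything lying about.

Things in the scene. Friction and masses are not known exactly. Their poses are not given: they have to be found in the camera images.
- sander: benchtop spindle sander, grey, fixed. Table 220 x 308 mm at height 115 mm; on it a vertical sanding drum 45 mm across, 60 mm behind the origin, up to height 211 mm. Front (local -x, to the robot): a ledge 86 mm deep, 262 mm wide, its top sloping 0.21 rad down toward the robot, 80 mm high at its middle, 108 mm before the origin. Origin: on the bench under its middle; z up
- sander_stop_top (a point): centre of the top of the sander's stop button: round black mushroom, 35 mm across, on the ledge, left of the start button (local +y); out it stands 15 mm proud of the panel, home 8 mm. Site z is the pressing axis, outward (12 degrees off vertical, toward the robot); pressing straight down works as well
- sander_stop (a joint): sander's stop button: 0 = out (sander running), 0.007 m = fully home, latched (stopped). The key snaps over: it resists with about 4 N at first, and once past half travel it runs home by itself and stays.
- sander_start: the sander's start button (origin on its axis, 5 mm below its top): small round grey one, 21 mm across, 60 mm to the right of the stop button (local -y). It is in at the start; linked to the stop button, it comes out 7 mm as that goes in. Not to be pressed
- remote: cordless remote station of the dust extractor: loose grey plastic box, 84 (x) x 124 (y) x 62 mm high, 0.9 kg, on rubber feet, with two rectangular keys on its flat top. Origin: under its middle, on the bench; z up. To be pressed only, not moved
- remote_stop_top (a point): centre of the top of the remote's stop key: the larger, black rectangular one with three ribs, 36 (x) x 40 (y) mm, 22 mm to the left (local +y) of the box's middle; out it stands 15 mm above the lid (top at height 77 mm), home 8 mm. Press straight down
- remote_stop (a joint): remote's stop key: 0 = out (extractor running), 0.007 m = fully home, latched (stopped). The key snaps over: it resists with about 4 N at first, and once past half travel it runs home by itself and stays.
- remote_start: the remote's start key (origin on its axis, 3 mm below its top): the smaller pale one, 36 (x) x 20 (y) mm, 53 mm to the right of the stop key (local -y). It is in at the start and comes out 7 mm as the stop key goes in. Not to be pressed
- isolator: isolator of the bench supply: bare metal box fixed to the bench, 98 (x) x 104 (y) x 52 mm high, with one wide grey rocker on top, 68 mm long along local x and 36 mm wide, its pivot (along local y) over the box's middle at height 65 mm. Origin: under its middle, on the bench; z up
- rocker_near (a point): pressing point on the top of the rocker's near end (local -x, toward the robot), 24 mm from the pivot, on its width's middle. On, this end is raised (about 78 mm high); off, it is about 10 mm lower. Press straight down here
- rocker (a joint): isolator rocker: 0 = on (near end up), 0.40 rad = off (near end right down). It resists with about 4 N at the pressing point at first, snaps over past 0.2 rad and stays
- ring: turned wooden ring, 106 mm across, 14 mm high, lying on the sander's table; origin at the centre of its underside
- tape_measure: pocket tape measure, 38 x 86 x 70 mm, standing on the bench in front of the two boxes; origin under its middle
- plane: metal block plane, 48 x 160 x 49 mm, at the left front; origin under its middle
- pencil: flat carpenter's pencil, 15 x 156 x 8 mm, at the back beside the sander; origin under its middle

How it is judged:
On the way, in this order (a step that is already met when the one before it is completed fails the run):
1. the sander's stop button is latched home (value of joint sander_stop above 0.0058 m), for 0.2 s.
2. then the remote's stop key is latched home (value of joint remote_stop above 0.0058 m), for 0.2 s.
3. then the isolator's rocker is right over to off (value of joint rocker above 0.34 rad), for 0.2 s.
At the end, for the whole second after the job is handed in: Both stop keys are latched home (at least 5.8 of 7 mm) and the rocker is over to off (at least 0.34 of 0.40 rad), pressed in that order; the remote box stands level on the bench within 25 mm of where it stood, at rest, and the bystanders lie where they lay (within 20 mm) (value of joint each of sander_stop, remote_stop above 0.0058 m and value of joint rocker above 0.34 rad and distance of remote from where it was at the start of the episode below 0.025 m and angle between remote's own z axis and vertical below 0.05 rad and linear speed of remote below 0.02 m/s); the robot touches nothing.
It fails at once if the extractor's stop key is pressed over while the sander still runs (value of joint remote_stop above 0.0045 m and value of joint sander_stop below 0.0035 m).
It fails at once if the isolator is switched off while the sander or the extractor still runs (value of joint rocker above 0.25 rad and value of joint any of sander_stop, remote_stop below 0.0035 m).
It fails at once if a start button is pressed hard (contact force between the fingers and sander_start above 2 N or contact force between the fingers and remote_start above 2 N).
It fails at once if the remote box is lifted, tipped or shifted by more than 25 mm (height (world z) of remote above 0.01 m or distance of remote from where it was at the start of the episode above 0.025 m or angle between remote's own z axis and vertical above 0.15 rad).
It fails at once if a thing lying about is picked up or shifted by more than 20 mm (distance of any of ring, tape_measure, plane, pencil from where it was at the start of the episode above 0.02 m).
It also fails if it takes over 51 s, if anything falls off the work surface, if the arm or the gripper's body presses on something with over 40 N, if the wrist force passes 120 N, or if a joint passes its speed limit or range.

### The arm

A 6-joint arm with a two-finger parallel gripper is mounted at the origin on a cart in front of the work surface, level with it; the furniture and walls round the work are solid. World frame = base frame: x ahead of the robot, y to its left, z up, the work surface at z = 0. Lengths are in m, angles in rad, forces in N, time in s.
With the tool pointing down it reaches from about 0.425 to 1.125 m from the base axis. Payload 14.9 kg.
Tool frame: the origin (TCP) lies on the centre line of the jaws, within the pads' length; the fingertips stand robot.tip_extent ahead of it and the grasp point (between the pads) lies 2 mm behind it (robot.tip_extent is the distance from the TCP to the fingertips, in m); z points along the fingers, y is the line along which they close (so a half turn about z gives the same grasp; the last joint's range is limited). The gripper opens to 91 mm and grips with 3 to 60 N. Pads are 32 mm wide; open, the fingers measure 118 mm over their backs; the gripper's body (76 mm by 178 mm) begins 60 mm behind the grasp point.
Start: joints at [-1.14, 0.379, 1.734, -0, 1.028, -0.033], TCP at [0.313, -0.626, 0.231] pointing down, gripper open.
Joint ranges: [-2.77, 2.77], [-0.74, 2.19], [0, 2.66], [-1.06, 4.2], [0.31, 2.87], [-3.08, 3.08]. Speed limits (rad/s): [1.89, 1.89, 2.39, 3.14, 3.14, 3.14].

### API

Orientations are given as a unit quaternion [w, x, y, z].
In Python, from cell import robot gives the robot as it stands.
- The arm moves only by the tool advance, called after ">>>" in YAML: its name, and indented under it one key for each argument. Schema: {"type":"object","properties":{"offsets":{"type":"object","properties":{"deltas":{"type":"array","items":{"type":"array","items":{"type":"number"},"minItems":7,"maxItems":7},"minItems":1,"maxItems":5}},"additionalProperties":false,"required":["deltas"]},"force":{"type":"number"},"only":{"type":"string"},"quiet":{"type":"boolean"},"lines":{"type":"string"}},"required":["offsets"],"additionalProperties":false}. offsets is an object whose key "deltas" holds a list of rows, 1 to 5 of them, each of 7 numbers: a rotation vector rx, ry, rz in shares of 2 pi rad (1.0 is 2 pi rad), then dx, dy, dz in parts of the range, where 1.0 means 500 mm, then the finger opening in m; each row is the pose to reach, as a shift and turn from the pose commanded when the call began, along the tool's axes at that moment; what a row does not reach only later rows make up. A row lasts 1/10 s, in which the tool goes at most 0.05 m and 0.15 rad, less where a joint would pass 70% of its speed; a pose out of reach is approached as far as the arm can. The fingers move at their own pace and stop on an object; force is the grip in N (left out, the last holds). Time passes only in rows, so rows that do not move let the fingers close. The tool returns the time, the measured TCP pose, the force, the opening and the grip force at its end. only (a regular expression) keeps the lines of the reply that match it, lines (a string "A,B") keeps lines A to B, and quiet returns only ok. No shift or turn number may pass 1 either way. Input that does not fit is refused with a message, and nothing moves.
- robot.read_state(): the state, without advancing time (a new reading comes with each control period).
- robot.capture(name): name is "side" or "top" or "wrist"; returns the picture (400x640x3 uint8, blue, green, red); there is no depth.
- robot.calibration(name): a dict with "fx", "fy", "cx", "cy" (pixels), "world_from_camera" (4x4, takes a point from camera to world coordinates); the wrist camera has in their place "tool_from_camera" (4x4, takes a point from camera to tool coordinates, whose origin is the TCP and whose axes are the flange's). Camera axes: x right, y down, z forward; pixel columns grow to the right and rows downward; lengths in m; the calibration is good to about 2 mm. A picture is of the moment at which its call begins: read the wrist's pose just before it. calibration takes no time and is no camera call.
- robot.job_done(): hands the job in; it is judged then, once.
Trained networks look in the newest picture that a camera, given by its name, has taken for a name from the list of things; names that differ only in an ending like _2 or _b are one class to them, and where a whole thing is asked for, a point or a joint stands for the part that bears it (a point fixed in the world has none). Each returns a list of dicts, best first, with "confidence" (0 to 1); they miss things now and then, are a little off and sometimes report something else, mostly with a low value. They report only what shows in the picture. A call takes as long as a camera call.
- robot.search_frame(camera, thing): "xy" ([column, row] in pixels, amid what is visible of it).
- robot.regions_of(camera, thing): "mask" (400x640 bool, what is visible of it) and "xy" ([column, row] in pixels, amid what is visible of it).
The state is a dict: "time_s": time; "joints": joint angles; "qd": joint speeds; "tau": joint torques, N m; "tcp_pos": TCP position; "eef_rot": TCP orientation; "wrist_force": force on the tool from outside, world axes, zero at the start; "moment": the same for the moment, N m; "finger_gap": finger opening in m; "grasp_force": force on a finger pad.
Only numpy, scipy, OpenCV 4.12 (cv2) and the standard library are available. Lean on these libraries where they do the work, as an engineer would, in place of code of your own. Each camera call takes 0.05 s, during which the arm holds its last target. There are 200 camera calls.

## Working session

There is one attempt and no reset: what is moved stays moved. The work goes in short steps, Python scripts to look and compute and a tool call to move; the robot and the scene stay as the last step left them, time stands still between calls to the robot, and variables do not carry over. Pictures are saved under pics/ and viewed, at most 10 in all, crops included, and the job is handed in when it is done.

```bash
mkdir -p pics; cat > h.py <<'E'
import numpy as np,cv2
from cell import robot
from scipy.spatial.transform import Rotation as R
def ray(cam,uv):
    c=robot.calibration(cam);T=np.array(c["world_from_camera"])
    d=T[:3,:3]@[(uv[0]-c["cx"])/c["fx"],(uv[1]-c["cy"])/c["fy"],1]
    return T[:3,3],d
def at_z(cam,uv,z):
    o,d=ray(cam,uv);return o+d*(z-o[2])/d[2]
def tri(u1,u2):
    o1,d1=ray("top",u1);o2,d2=ray("side",u2)
    s=np.linalg.lstsq(np.c_[d1,-d2],o2-o1,rcond=None)[0]
    a,b=o1+s[0]*d1,o2+s[1]*d2
    return (a+b)/2,np.linalg.norm(a-b)
E
python3 - <<'E'
from h import *
np.set_printoptions(precision=3,suppress=True)
s=robot.read_state();print(s["time_s"],s["tcp_pos"],s["eef_rot"],s["finger_gap"],robot.tip_extent)
print(R.from_quat(np.roll(s["eef_rot"],-1)).as_matrix())
H=dict(sander_stop_top=.088,sander_start=.08,remote_stop_top=.077,remote_start=.065,rocker_near=.078,isolator=.05,remote=.06,tape_measure=.07,plane=.04)
for c in("top","side"):
    cv2.imwrite(f"pics/{c}0.png",robot.capture(c)); print(c,np.array(robot.calibration(c)["world_from_camera"])[:3,3])
    for n,z in H.items():
        for r in robot.search_frame(c,n)[:2]: print(c,n,np.round(r["xy"]),round(r["confidence"],2),at_z(c,r["xy"],z))
E
```

```text
0.0 [ 0.313 -0.626  0.23 ] [-0.001  0.973  0.23  -0.   ] 0.09116685576461327 0.017
[[ 0.894  0.447 -0.   ]
 [ 0.447 -0.894  0.001]
 [ 0.    -0.001 -1.   ]]
top [0.394 0.06  1.279]
top sander_stop_top [450. 218.] 0.58 [ 0.492 -0.332  0.088]
top sander_start [468. 218.] 0.51 [ 0.492 -0.389  0.08 ]
top remote_stop_top [232. 203.] 0.69 [0.535 0.309 0.077]
top remote_stop_top [310. 183.] 0.28 [0.594 0.08  0.077]
top remote_start [312. 185.] 0.63 [0.592 0.074 0.065]
top remote_start [249. 208.] 0.49 [0.522 0.262 0.065]
top rocker_near [310. 183.] 0.54 [0.596 0.079 0.078]
top isolator [310. 185.] 0.75 [0.593 0.081 0.05 ]
top isolator [421. 195.] 0.33 [ 0.566 -0.258  0.05 ]
top remote [241. 207.] 0.65 [0.525 0.288 0.06 ]
top tape_measure [270. 259.] 0.71 [0.371 0.196 0.07 ]
top plane [183. 244.] 0.81 [0.413 0.461 0.04 ]
side [-0.345 -1.267  0.866]
side remote_stop_top [266. 214.] 0.62 [0.324 0.099 0.077]
side remote_stop_top [286. 181.] 0.45 [0.514 0.302 0.077]
side isolator [337. 214.] 0.56 [0.556 0.016 0.05 ]
side remote [290. 191.] 0.94 [0.5   0.245 0.06 ]
side tape_measure [267. 212.] 0.84 [0.339 0.118 0.07 ]
side plane [245. 186.] 0.76 [0.393 0.415 0.04 ]
```

View pics/top0.png

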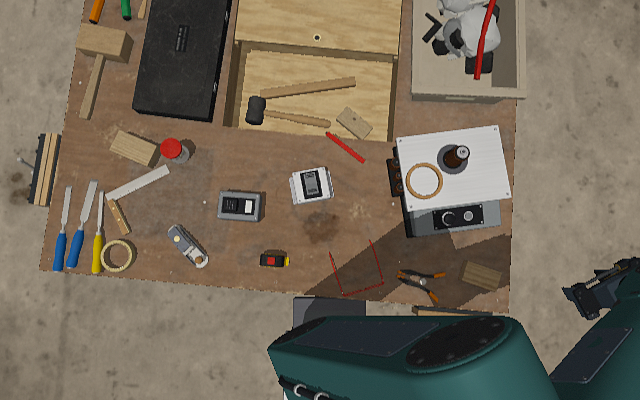

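View pics/side0.png

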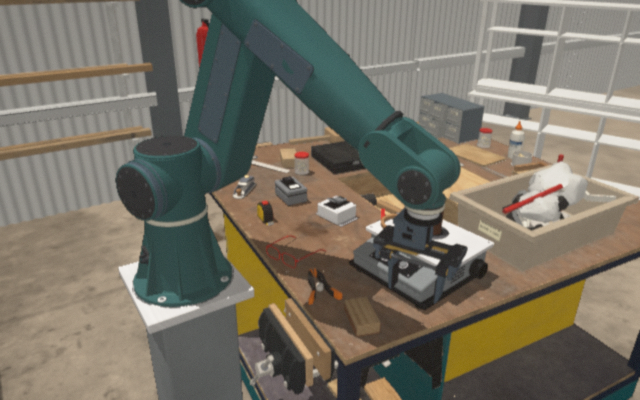

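The top view shows the stop button near (450,218), the remote's black key near (232,203) and the isolator's rocker near (311,183). I'll zoom in to refine these.

```bash
python3 - <<'E'
import cv2,numpy as np
im=cv2.imread("pics/top0.png")
f=lambda x,y:cv2.resize(im[y:y+50,x:x+66],None,fx=6,fy=6,interpolation=cv2.INTER_CUBIC)
cv2.imwrite("pics/crop.png",np.vstack([np.hstack([f(420,190),f(205,180)]),np.hstack([f(280,160),f(420,160)])]))
E
```

```text
(no output)
```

View pics/crop.png

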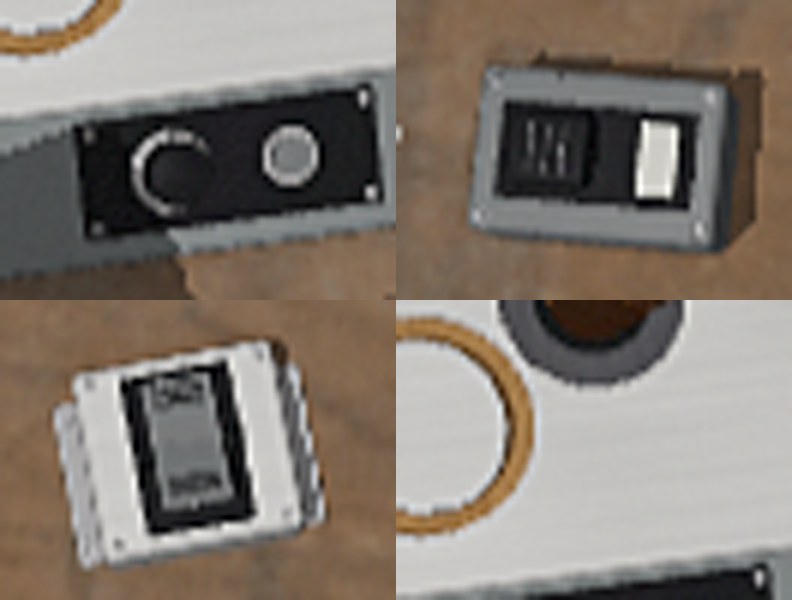

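The crops show the sander's stop mushroom at about (450.5,218.7) and its start button at (468.5,216). The remote's stop key is at about (231,204.5), the start key at (248.3,206.7), and the rocker's near point at about (313.5,191).

```bash
python3 - <<'E'
from h import *
np.set_printoptions(precision=3,suppress=True)
P={}
for n,uv,z in[("sstop",(450.5,218.7),.092),("sstart",(468.5,216),.085),("rstop",(231,204.5),.077),("rstart",(248.3,206.7),.065),("near",(313.5,191),.078),("far",(311.2,173.5),.06),("nearend",(313.8,193.8),.079)]:
    P[n]=at_z("top",uv,z);print(n,P[n])
d=lambda a,b:np.linalg.norm((P[a]-P[b])[:2]);print(d("sstop","sstart"),d("rstop","rstart"),d("far","nearend"))
s=robot.read_state();Rm=R.from_quat(np.roll(s["eef_rot"],-1)).as_matrix()
p=np.array(s["tcp_pos"])
for n in("sstop","rstop","near"):
    t=P[n]+[0,0,.017];print(n,Rm.T@(t-p));p=t
E
```

```text
sstop [ 0.49  -0.333  0.092]
sstart [ 0.499 -0.389  0.085]
rstop [0.529 0.313 0.077]
rstart [0.525 0.264 0.065]
near [0.571 0.07  0.078]
far [0.628 0.077 0.06 ]
nearend [0.563 0.069 0.079]
0.056689084562955676 0.04942329932271311 0.0653636838305946
sstop [ 0.289 -0.183  0.122]
rstop [ 0.324 -0.56   0.015]
near [-0.072  0.237 -0.001]
```

The manual's scale: shifts go in shares of 500 mm and turns go in shares of 2 pi rad. Converting my numbers, 0.144 m / 0.5 = 0.288, 0.108 m / 0.5 = 0.216, 0.3 rad / 6.2832 = 0.0477.

>>> advance:
  offsets: {"deltas":[[0, 0, 0.0159, 0.072, -0.046, 0, 0], [0, 0, 0.0318, 0.144, -0.092, 0, 0], [0, 0, 0.0477, 0.216, -0.138, 0, 0], [0, 0, 0.0477, 0.288, -0.184, 0, 0], [0, 0, 0.0477, 0.288, -0.184, 0, 0]]}
  force: 20

```text
time_s: 1.5
tcp_pos: [0.4025, -0.4759, 0.2309]
eef_rot: [-0.0, 0.997, 0.083, 0.0]
wrist_force: [0.5, -1.0, 0.4]
finger_gap: 0.0542
grasp_force: 0.0
```

```bash
python3 -c "
from h import *
s=robot.read_state();Rm=R.from_quat(np.roll(s['eef_rot'],-1)).as_matrix();print(Rm.round(4));print(Rm.T@(np.array([.489,-.332,.112+.017])-s['tcp_pos']))"
```

```text
[[ 9.861e-01  1.659e-01 -1.000e-04]
 [ 1.659e-01 -9.861e-01  8.000e-04]
 [ 1.000e-04 -8.000e-04 -1.000e+00]]
[ 0.1091623  -0.12748192  0.10205189]
```

>>> advance:
  offsets: {"deltas":[[0, 0, 0, 0.054, -0.064, 0, 0], [0, 0, 0, 0.108, -0.128, 0, 0], [0, 0, 0, 0.162, -0.192, 0.04, 0], [0, 0, 0, 0.218, -0.256, 0.1, 0], [0, 0, 0, 0.218, -0.256, 0.1, 0]]}
  force: 20

```text
time_s: 2.0
tcp_pos: [0.4875, -0.3316, 0.1779]
eef_rot: [-0.002, 0.997, 0.083, -0.002]
wrist_force: [-0.1, 0.1, -0.1]
finger_gap: 0.0143
grasp_force: 0.0
```

>>> advance:
  offsets: {"deltas":[[0, 0, 0, 0, 0, 0, 0], [0, 0, 0, 0, 0, 0, 0]]}

```text
time_s: 2.2
tcp_pos: [0.4875, -0.3365, 0.1817]
eef_rot: [0.0, 0.997, 0.082, 0.0]
wrist_force: [0.1, 0.0, -0.5]
finger_gap: 0.001
grasp_force: 0.0
```

```bash
python3 - <<'E'
from h import *
s=robot.read_state();im=robot.capture("wrist");cv2.imwrite("pics/w1.png",im)
Rm=R.from_quat(np.roll(s['eef_rot'],-1)).as_matrix();print(s["tcp_pos"],s["time_s"])
c=robot.calibration("wrist");T=np.array(c["tool_from_camera"]);print(T.round(3),c["fx"])
for n,z in(("sander_stop_top",.093),("sander_start",.085)):
    for r in robot.search_frame("wrist",n)[:2]:
        u=r["xy"];d=Rm@T[:3,:3]@[(u[0]-c["cx"])/c["fx"],(u[1]-c["cy"])/c["fy"],1];o=Rm@T[:3,3]+s["tcp_pos"]
        print(n,u,r["confidence"],o+d*(z-o[2])/d[2])
E
```

```text
[ 0.48751301 -0.33649609  0.1817069 ] 2.2
[[-0.    -0.971 -0.24   0.066]
 [ 1.    -0.     0.    -0.001]
 [-0.001 -0.24   0.971 -0.154]
 [ 0.     0.     0.     1.   ]] 282.7203494611191
sander_stop_top [311.8, 199.3] 0.6 [ 0.49385118 -0.32744065  0.093     ]
sander_start [373.6, 201.2] 0.64 [ 0.49929716 -0.38345508  0.085     ]
```

View pics/w1.png

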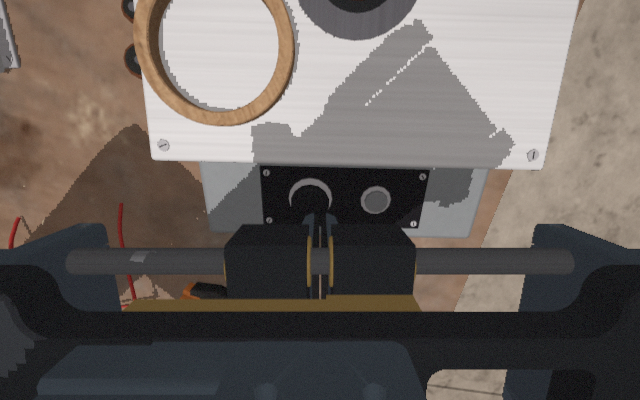

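The wrist picture shows the stop mushroom at (310,198), the start button at (375,200) and the closed fingertips just below. I'll correct by about 6 mm and press.

Scaled: 0.066 m / 0.5 = 0.132, -0.0055 m / 0.5 = -0.011.

>>> advance:
  offsets: {"deltas":[[0, 0, 0, 0.011, -0.011, 0.05, 0], [0, 0, 0, 0.011, -0.011, 0.1, 0], [0, 0, 0, 0.011, -0.011, 0.124, 0], [0, 0, 0, 0.011, -0.011, 0.132, 0], [0, 0, 0, 0.011, -0.011, 0.132, 0]]}

```text
time_s: 2.85
tcp_pos: [0.4919, -0.3294, 0.1152]
eef_rot: [-0.0, 0.997, 0.082, -0.0]
wrist_force: [-0.8, 0.2, 1.7]
finger_gap: 0.0006
grasp_force: 0.7
```

>>> advance:
  offsets: {"deltas":[[0, 0, 0, 0, 0, 0.006, 0], [0, 0, 0, 0, 0, 0.012, 0], [0, 0, 0, 0, 0, 0.018, 0], [0, 0, 0, 0, 0, 0.018, 0], [0, 0, 0, 0, 0, 0.018, 0]]}

```text
time_s: 3.35
tcp_pos: [0.4928, -0.3296, 0.1087]
eef_rot: [0.001, 0.997, 0.082, 0.001]
wrist_force: [-11.8, 8.0, 39.5]
finger_gap: 0.0001
grasp_force: 19.5
```

Scaled: -0.075 m / 0.5 = -0.15, -0.05 m / 0.5 = -0.1.

>>> advance:
  offsets: {"deltas":[[0, 0, 0, 0, 0, -0.04, 0], [0, 0, 0, 0, 0, -0.1, 0], [0, 0, 0, 0, 0, -0.15, 0], [0, 0, 0, 0, 0, -0.15, 0], [0, 0, 0, 0, 0, -0.15, 0]]}

```text
time_s: 3.85
tcp_pos: [0.4921, -0.3291, 0.1813]
eef_rot: [0.0, 0.997, 0.082, 0.0]
wrist_force: [-1.1, 0.9, 0.2]
finger_gap: 0.0004
grasp_force: 0.0
```

```bash
python3 - <<'E'
from h import *
im=robot.capture("wrist");a=cv2.imread("pics/w1.png")
f=lambda i:cv2.resize(i[150:250,250:450],None,fx=3,fy=3,interpolation=cv2.INTER_CUBIC)
cv2.imwrite("pics/w2.png",np.vstack([f(a),f(im)]));print(robot.read_state()["tcp_pos"])
for n in("sander_stop_top","sander_start"):print([(r["xy"],r["confidence"]) for r in robot.search_frame("wrist",n)[:1]])
E
```

```text
[ 0.49172634 -0.32881649  0.18048144]
[([317.6, 203.5], 0.61)]
[([384.1, 210.9], 0.9)]
```

View pics/w2.png

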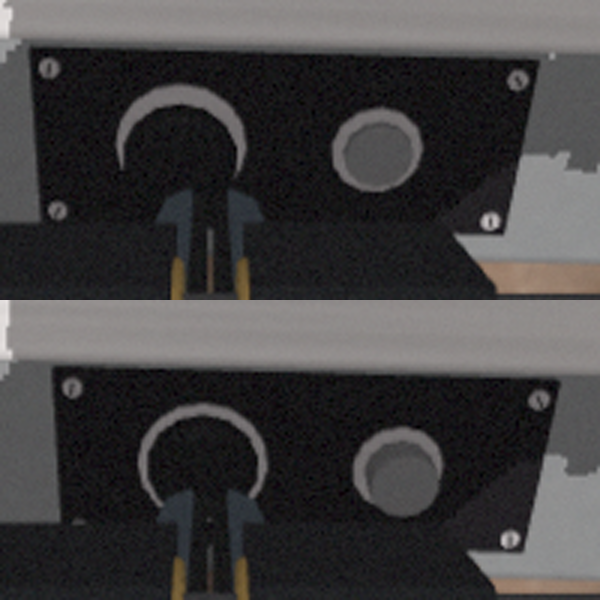

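The lower half shows the mushroom flush within its ring at (203,463) and the start button now raised at (402,480), so the stop is latched. On to the remote.

Scaled: -0.2 m / 0.5 = -0.4, -0.04 m / 0.5 = -0.08.

>>> advance:
  offsets: {"deltas":[[0, 0, 0, 0.018, -0.08, 0, 0], [0, 0, 0, 0.036, -0.16, 0, 0], [0, 0, 0, 0.054, -0.24, 0, 0], [0, 0, 0, 0.072, -0.32, 0, 0], [0, 0, 0, 0.09, -0.4, 0, 0]]}

```text
time_s: 4.5
tcp_pos: [0.5032, -0.1227, 0.1801]
eef_rot: [-0.0, 0.997, 0.082, -0.001]
wrist_force: [0.6, 0.2, 0.3]
finger_gap: 0.0005
grasp_force: 0.0
```

>>> advance:
  offsets: {"deltas":[[0, 0, 0, 0.018, -0.08, 0, 0], [0, 0, 0, 0.036, -0.16, 0, 0], [0, 0, 0, 0.054, -0.24, 0, 0], [0, 0, 0, 0.072, -0.32, 0, 0], [0, 0, 0, 0.09, -0.4, 0, 0]]}

```text
time_s: 5.0
tcp_pos: [0.5149, 0.082, 0.1801]
eef_rot: [0.0, 0.997, 0.082, -0.001]
wrist_force: [0.8, -1.4, -0.5]
finger_gap: 0.0005
grasp_force: 0.0
```

>>> advance:
  offsets: {"deltas":[[0, 0, 0, 0.018, -0.08, 0, 0], [0, 0, 0, 0.036, -0.16, 0, 0], [0, 0, 0, 0.054, -0.24, 0, 0], [0, 0, 0, 0.072, -0.32, 0, 0], [0, 0, 0, 0.09, -0.4, 0, 0]]}

```text
time_s: 5.5
tcp_pos: [0.5267, 0.2866, 0.1799]
eef_rot: [0.0, 0.997, 0.082, -0.001]
wrist_force: [0.6, -0.4, -0.5]
finger_gap: 0.0008
grasp_force: 0.0
```

>>> advance:
  offsets: {"deltas":[[0, 0, 0, 0.006, -0.028, 0, 0], [0, 0, 0, 0.012, -0.056, 0, 0], [0, 0, 0, 0.012, -0.056, 0, 0], [0, 0, 0, 0.012, -0.056, 0, 0]]}

```text
time_s: 5.9
tcp_pos: [0.5285, 0.3127, 0.1805]
eef_rot: [0.0, 0.997, 0.082, -0.0]
wrist_force: [-0.1, -0.4, 0.1]
finger_gap: 0.0003
grasp_force: 0.0
```

```bash
python3 - <<'E'
from h import *
s=robot.read_state();im=robot.capture("wrist");cv2.imwrite("pics/w3.png",im)
Rm=R.from_quat(np.roll(s['eef_rot'],-1)).as_matrix();print(Rm.round(3))
c=robot.calibration("wrist");T=np.array(c["tool_from_camera"])
for n,z in(("remote_stop_top",.077),("remote_start",.065),("remote",.062)):
    for r in robot.search_frame("wrist",n)[:2]:
        u=r["xy"];d=Rm@T[:3,:3]@[(u[0]-c["cx"])/c["fx"],(u[1]-c["cy"])/c["fy"],1];o=Rm@T[:3,3]+s["tcp_pos"]
        w=o+d*(z-o[2])/d[2];print(n,u,r["confidence"],w.round(4),(Rm.T@(w-s["tcp_pos"])).round(4))
E
```

```text
[[ 0.987  0.163 -0.001]
 [ 0.163 -0.987 -0.001]
 [-0.001  0.    -1.   ]]
remote_stop_top [313.4, 196.6] 0.75 [0.5339 0.3206 0.077 ] [ 0.0067 -0.0069  0.1035]
remote_start [366.1, 210.3] 0.8 [0.5259 0.2668 0.065 ] [-0.01    0.0449  0.1156]
remote [328.7, 188.6] 0.56 [0.5408 0.3068 0.062 ] [0.0113 0.0078 0.1185]
```

View pics/w3.png

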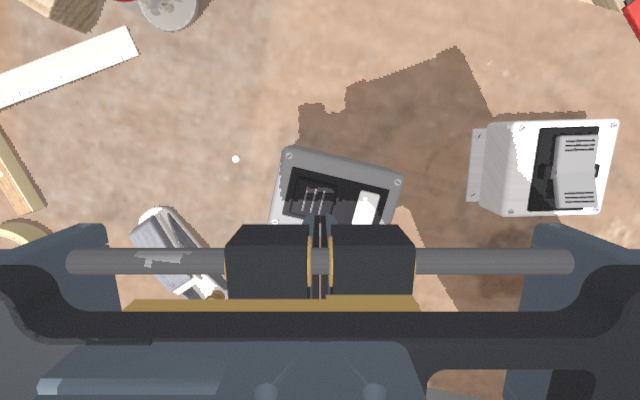

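The stop key shows at about (315,198), the start key at (367,208), and the fingertips point between them toward the stop key. I'll shift 4 mm and press.

Scaled: 0.082 m / 0.5 = 0.164, -0.004 m / 0.5 = -0.008.

>>> advance:
  offsets: {"deltas":[[0, 0, 0, 0.008, -0.008, 0.06, 0], [0, 0, 0, 0.008, -0.008, 0.12, 0], [0, 0, 0, 0.008, -0.008, 0.152, 0], [0, 0, 0, 0.008, -0.008, 0.164, 0], [0, 0, 0, 0.008, -0.008, 0.164, 0]]}

```text
time_s: 6.6
tcp_pos: [0.5319, 0.3179, 0.0987]
eef_rot: [0.0, 0.997, 0.082, -0.0]
wrist_force: [0.7, -0.3, -0.2]
finger_gap: 0.0002
grasp_force: 0.0
```

>>> advance:
  offsets: {"deltas":[[0, 0, 0, 0, 0, 0.006, 0], [0, 0, 0, 0, 0, 0.012, 0], [0, 0, 0, 0, 0, 0.018, 0], [0, 0, 0, 0, 0, 0.022, 0], [0, 0, 0, 0, 0, 0.022, 0]]}

```text
time_s: 7.1
tcp_pos: [0.5318, 0.3181, 0.0877]
eef_rot: [0.0, 0.997, 0.082, -0.0]
wrist_force: [-0.4, 0.0, 0.1]
finger_gap: 0.0006
grasp_force: 0.0
```

Scaled: 0.002 m / 0.5 = 0.004, 0.001 m / 0.5 = 0.002.

>>> advance:
  offsets: {"deltas":[[0, 0, 0, 0, 0, 0.002, 0], [0, 0, 0, 0, 0, 0.004, 0], [0, 0, 0, 0, 0, 0.004, 0]]}

```text
time_s: 7.4
tcp_pos: [0.5321, 0.3183, 0.0871]
eef_rot: [0.0, 0.997, 0.082, -0.0]
wrist_force: [-7.1, -4.7, 19.3]
finger_gap: 0.0001
grasp_force: 9.7
```

>>> advance:
  offsets: {"deltas":[[0, 0, 0, 0, 0, -0.06, 0], [0, 0, 0, 0, 0, -0.12, 0], [0, 0, 0, 0, 0, -0.18, 0], [0, 0, 0, 0, 0, -0.19, 0], [0, 0, 0, 0, 0, -0.19, 0]]}

```text
time_s: 7.9
tcp_pos: [0.5324, 0.3184, 0.1818]
eef_rot: [-0.0, 0.997, 0.082, 0.001]
wrist_force: [1.0, -0.6, 0.3]
finger_gap: 0.0003
grasp_force: 0.0
```

```bash
python3 - <<'E'
from h import *
s=robot.read_state();im=robot.capture("wrist");a=cv2.imread("pics/w3.png")
f=lambda i:cv2.resize(i[130:230,250:450],None,fx=3,fy=3,interpolation=cv2.INTER_CUBIC)
cv2.imwrite("pics/w4.png",np.vstack([f(a),f(im)]))
print(s["tcp_pos"])
E
```

```text
[0.53235222 0.31844666 0.18178473]
```

View pics/w4.png

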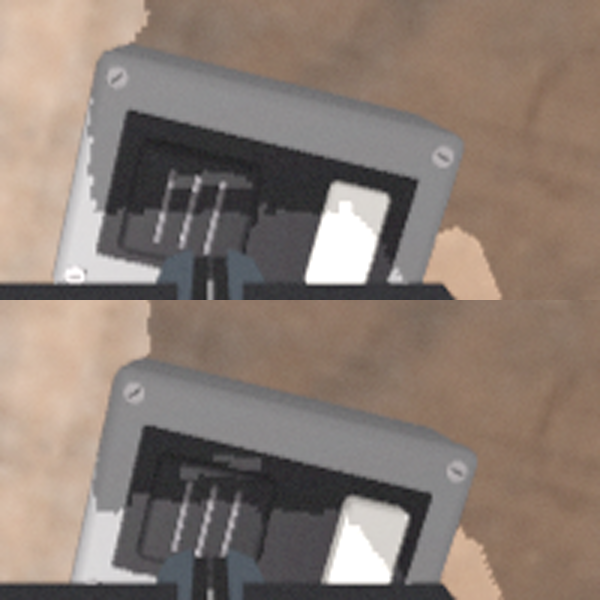

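The start key now stands raised at (370,530) while the stop key is lower and the box has not moved, so the remote is latched. Now the isolator.

Scaled: 0.2 m / 0.5 = 0.4, 0.16 m / 0.5 = 0.32.

>>> advance:
  offsets: {"deltas":[[0, 0, 0, 0, 0.08, 0, 0], [0, 0, 0, 0, 0.16, 0, 0], [0, 0, 0, -0.002, 0.24, 0, 0], [0, 0, 0, -0.004, 0.32, 0, 0], [0, 0, 0, -0.006, 0.4, 0, 0]]}

```text
time_s: 8.45
tcp_pos: [0.5608, 0.1187, 0.1793]
eef_rot: [0.0, 0.997, 0.082, -0.001]
wrist_force: [0.8, 0.4, -0.0]
finger_gap: 0.0003
grasp_force: 0.0
```

>>> advance:
  offsets: {"deltas":[[0, 0, 0, 0, 0.05, 0, 0], [0, 0, 0, 0, 0.098, 0, 0], [0, 0, 0, 0, 0.098, 0, 0], [0, 0, 0, 0, 0.098, 0, 0]]}

```text
time_s: 8.85
tcp_pos: [0.569, 0.0719, 0.1797]
eef_rot: [-0.0, 0.997, 0.081, -0.001]
wrist_force: [0.6, -0.3, -1.0]
finger_gap: 0.0006
grasp_force: 0.0
```

```bash
python3 - <<'E'
from h import *
s=robot.read_state();im=robot.capture("wrist");cv2.imwrite("pics/w5.png",im)
Rm=R.from_quat(np.roll(s['eef_rot'],-1)).as_matrix()
c=robot.calibration("wrist");T=np.array(c["tool_from_camera"])
for n,z in(("rocker_near",.078),("isolator",.055)):
    for r in robot.search_frame("wrist",n)[:2]:
        u=r["xy"];d=Rm@T[:3,:3]@[(u[0]-c["cx"])/c["fx"],(u[1]-c["cy"])/c["fy"],1];o=Rm@T[:3,3]+s["tcp_pos"]
        w=o+d*(z-o[2])/d[2];print(n,u,r["confidence"],w.round(4),(Rm.T@(w-s["tcp_pos"])).round(4))
E
```

```text
rocker_near [316.3, 171.4] 0.95 [0.5983 0.0808 0.078 ] [ 0.0306 -0.0041  0.1017]
isolator [317.0, 166.2] 0.64 [0.6003 0.0807 0.055 ] [ 0.0325 -0.0036  0.1247]
```

View pics/w5.png

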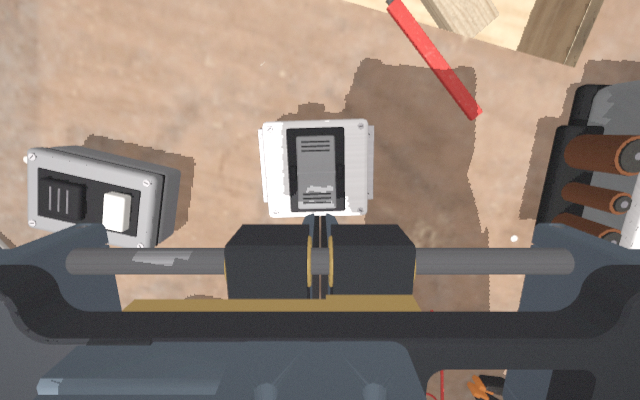

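The rocker spans (316,136) to (316,208), with the fingertips lined up on its near end. Pressing now.

Scaled: 0.079 m / 0.5 = 0.158, 0.003 m / 0.5 = 0.006.

>>> advance:
  offsets: {"deltas":[[0, 0, 0, 0.006, -0.002, 0.06, 0], [0, 0, 0, 0.006, -0.002, 0.12, 0], [0, 0, 0, 0.006, -0.002, 0.148, 0], [0, 0, 0, 0.006, -0.002, 0.158, 0], [0, 0, 0, 0.006, -0.002, 0.158, 0]]}

```text
time_s: 9.5
tcp_pos: [0.5723, 0.0738, 0.1019]
eef_rot: [0.0, 0.997, 0.082, -0.0]
wrist_force: [0.3, -0.2, 1.2]
finger_gap: 0.0008
grasp_force: 0.0
```

>>> advance:
  offsets: {"deltas":[[0, 0, 0, 0, 0, 0.008, 0], [0, 0, 0, 0, 0, 0.014, 0], [0, 0, 0, 0, 0, 0.02, 0], [0, 0, 0, 0, 0, 0.026, 0], [0, 0, 0, 0, 0, 0.026, 0]]}

```text
time_s: 10.0
tcp_pos: [0.5723, 0.0735, 0.0887]
eef_rot: [-0.0, 0.997, 0.082, -0.0]
wrist_force: [-0.2, 0.2, 0.6]
finger_gap: 0.0005
grasp_force: 0.0
```

Scaled: 0.004 m / 0.5 = 0.008, 0.003 m / 0.5 = 0.006.

>>> advance:
  offsets: {"deltas":[[0, 0, 0, 0, 0, 0.004, 0], [0, 0, 0, 0, 0, 0.006, 0], [0, 0, 0, 0, 0, 0.008, 0], [0, 0, 0, 0, 0, 0.008, 0]]}

```text
time_s: 10.4
tcp_pos: [0.5727, 0.0735, 0.086]
eef_rot: [-0.0, 0.997, 0.082, 0.0]
wrist_force: [-8.4, -0.7, 19.8]
finger_gap: 0.0005
grasp_force: 10.3
```

>>> advance:
  offsets: {"deltas":[[0, 0, 0, 0, 0, -0.06, 0], [0, 0, 0, 0, 0, -0.12, 0], [0, 0, 0, 0, 0, -0.18, 0], [0, 0, 0, 0, 0, -0.19, 0], [0, 0, 0, 0, 0, -0.19, 0]]}

```text
time_s: 10.9
tcp_pos: [0.5729, 0.0736, 0.1807]
eef_rot: [-0.0, 0.997, 0.082, 0.001]
wrist_force: [-0.9, 0.9, -0.9]
finger_gap: 0.0011
grasp_force: 0.0
```

```bash
python3 - <<'E'
from h import *
im=robot.capture("wrist");a=cv2.imread("pics/w5.png");t=robot.capture("top")
f=lambda i:cv2.resize(i[110:230,220:410],None,fx=2,fy=2)
g=lambda x,y:cv2.resize(t[y:y+120,x:x+190],None,fx=2,fy=2)
cv2.imwrite("pics/w6.png",np.vstack([np.hstack([f(a),f(im)]),np.hstack([g(150,160),g(350,120)])]))
E
```

```text
(no output)
```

View pics/w6.png

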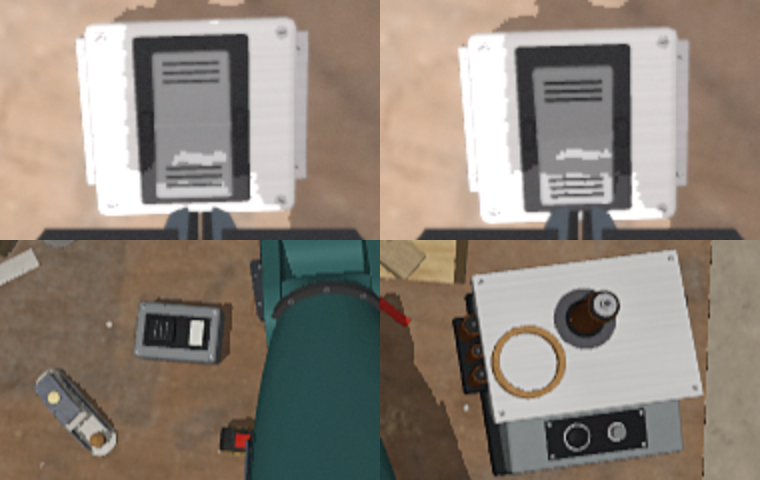

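In the top right crop the rocker is tilted over: its near end is down at (575,187) and its far end is raised at (575,90). The remote, plane, tape and ring are undisturbed. Handing in.

```bash
python3 -c "
from cell import robot
print(robot.job_done())"
```

```text
the job is handed in; nothing more can be done
None
```

I pressed the sander stop, the remote stop key and the isolator rocker home in that order, checked each in the camera pictures, and handed the job in about 11 s into the 51 s; no verdict was returned.

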